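Raise the photo lamp over a painted figure and hold it there

ROBOT

A 6-joint arm with a two-finger parallel gripper is mounted at the origin on the work surface. World frame = base frame: x ahead of the robot, y to its left, z up, the work surface at z = 0. Lengths are in m, angles in rad, forces in N, time in s.
With the tool pointing down it reaches from about 0.35 to 0.975 m from the base axis. Payload 4.9 kg.
Tool frame: the origin (TCP) lies midway between the tips of the shut fingers; the grasp point (between the pads) lies 19 mm behind it; z points along the fingers, y is the line along which they close (so a half turn about z gives the same grasp; the last joint's range is limited). The gripper opens to 85 mm and grips with 20 to 120 N. Pads are 22 mm wide; open, the fingers measure 114 mm over their backs; the gripper's body (76 mm by 85 mm) begins 54 mm behind the grasp point. The pads swing forward as they close: fully open they stand 13 mm farther back than shut.
Start: joints at [-1.467, 0.053, 1.613, -0, 1.476, -0.119], TCP at [0.138, -0.61, 0.231] pointing down, gripper open.
Joint ranges: [-3.01, 3.01], [-1.01, 2.22], [0.06, 2.58], [-1.02, 4.17], [0.09, 2.62], [-3.14, 3.14]. Speed limits (rad/s): [2.57, 2.57, 3.14, 3.14, 3.14, 3.14].

INTERFACE

Orientations are given as a rotation vector (axis times angle).
In Python, from station import ctrl gives the robot as it stands.
- The arm moves only by the tool step_arm, never from a script. Its argument "targets" is a list of rows, each an object with "travel": the shift along the world's x, y, z as a fraction of full scale, a list of three; "angular": the turn, a rotation vector about the world's x, y, z as a fraction of full scale, a list of three; "gripper": the opening, from 0 (shut) to 1 (fully open). In form: [{"travel": [x, y, z], "angular": [rx, ry, rz], "gripper": gripper}, ...]. A call has 1 to 10 rows; each row is the pose to reach, as a shift and turn from the pose commanded when the call began; what a row does not reach only later rows make up. Full scale, the value 1, is 0.6 m for a shift and pi/4 rad for a turn. A row lasts 1/10 s, in which the tool goes at most 50 mm and 8.59 degrees, less where a joint would pass 70% of its speed; a pose out of reach is approached as far as the arm can. A call with a number of a shift or a turn outside -1 to 1 is refused whole. A call with a gripper value outside its range is refused whole. The fingers move at their own pace and stop on an object; "squeeze" is the grip in N (left out, the last holds). Time passes only in rows, so rows that repeat a pose let the fingers close. It gives the time, the measured TCP pose, the force, the opening and the grip force at its end, in the units of the state.
- ctrl.get_obs(): the state, without advancing time (a new reading comes with each control period).
- ctrl.get_image(name): name is "scene" or "top"; returns a dict with "img" (384x512x3 uint8, red, green, blue), "fx", "fy", "cx", "cy" (pixels), "rvec" (rotation vector, rad) and "tvec" (3), from world to camera coordinates, as OpenCV has them. Camera axes: x right, y down, z forward; pixel columns grow to the right and rows downward; lengths in m; the calibration is good to about 2 mm. A picture is of the moment at which its call begins. There is no depth.
- ctrl.finish_job(): hands the job in; it is judged then, once.
The state is a dict: "t": time; "q": joint angles; "dq": joint speeds; "effort": joint torques, N m; "tool_pos": TCP position; "tool_rot": TCP orientation; "contact_force": force on the tool from outside, world axes, zero at the start; "wrist_torque": the same for the moment, N m; "opening": finger opening in m; "grip_force": force on a finger pad.
Only numpy, scipy, OpenCV 4.12 (cv2) and the standard library are available. Lean on these libraries where they do the work, as an engineer would, in place of code of your own. Each camera call takes 0.05 s, during which the arm holds its last target. There are 200 camera calls.

TASK

Raise the telescopic lamp on the painting table so that I can photograph the figure under it: push the stand's foot pedal down to its stop to kick off the catch and let it come back up, then grip the grey block on the mast so that its release button is pressed in, and draw the mast straight up past the first stop to the second stop, as far as it goes. Nothing else holds the lamp up, so finish while still holding it fully extended, with the button still squeezed in. Leave the figure, bottles and other things where they are.

Things in the scene. Friction and masses are not known exactly. Their poses are not given: they have to be found in the camera images.
- stand: Small telescopic lamp stand, screwed to the table: dark steel base plate 90 x 240 x 12 mm, fixed tube 32 mm across, black collar 54 mm across with its top 115 mm above the table, grey grip block above it. Origin: on the mast's axis at table height. +z is up the mast; the foot pedal is on its -y side, the lamp arm on its +y side, the release button on its +x side.
- pedal_pad (a point): Middle of the top of the pedal's rubber pad (50 mm along stand x, 60 mm along stand y, 6 mm thick), 145 mm to the stand's -y side of the mast. 55 mm above the table when up, rising outward by 0.18 rad; 24 mm above the table when down on its stop, then falling outward by 0.07 rad.
- pedal (a joint): Foot pedal, hinged along stand x, 30 mm above the table and 22 mm to the -y side of the mast. 0 = up, 0.25 rad = down on its stop. A spring returns it; at the middle of the pad it takes 2 to 3 N at first and about 8 N at the stop. It pushes the catch off on its way down.
- catch (a joint): Upright steel bar 12 mm wide on the pedal's hinge line, top 134 mm above the table, its nose over a ledge of the grip block on the -y side: locks the mast down. 0 = hooked on; clear from about 0.1 rad. The pedal at its stop swings it outward (to -y) by about 0.25 rad and it stays where it was pushed.
- grip_block (a point): Centre of the grey grip block on top of the mast, 36 x 36 mm and 44 mm high. Mast down: centre 140 mm, top 162 mm above the table. The lamp arm (10 mm bar) leaves its +y face 8 mm above the centre; the lamp is a disc 68 mm across, 16 mm thick, 110 mm to +y, its top 6 mm above the level of this centre.
- button_face (a point): Middle of the outer face of the release button: round, black, 18 mm across, on the block's +x face at mid height, 6 mm proud. A finger pushes it in along stand -x. Block and button measure 42 mm along stand x, 37 mm with the button in, so fingers closing across the block along stand x press it in.
- button (a joint): Release button, 0 = out, 0.005 m = fully in; takes 2 N at first and 6 N fully in; springs out when let go. The mast can leave its lowest position only while this is beyond about 0.004 m.
- upper (a joint): Upper mast section, carrying the block and lamp. 0 = down, 0.06 m = drawn out (first stop). Moves first. Nothing holds the mast up: 3 to 5 N of weight sinks it again when let go.
- lower (a joint): Lower mast section. 0 = down, 0.06 m = drawn out. It follows when the upper one has reached its stop; drawing it takes about 2 N more. With both out the mast is at its second stop, and the grip block is 120 mm higher than at the start.
- figure: Small grey model figure, 54 mm tall on a 32 mm round base, standing on the table below the lamp. Origin: centre of its underside. Leave alone.
- water_jar: Open glass jar, 68 mm in diameter, 75 mm high, near the stand. Origin: centre of its underside. Leave alone.
- brush_a: Paint brush 170 mm long lying on the table away from the stand. Leave alone.
- palette: Round white palette, 170 mm in diameter, 7 mm thick, on the table away from the stand. Leave alone.
- paint_a: Paint dropper bottle, 25 mm in diameter, 75 mm high, standing near the stand. Origin: centre of its underside. Leave alone.
- paint_b: Paint dropper bottle, 25 mm in diameter, 75 mm high, standing near the stand. Origin: centre of its underside. Leave alone.
- paint_c: Paint dropper bottle, 25 mm in diameter, 75 mm high, standing near the stand. Origin: centre of its underside. Leave alone.

How it is judged:
On the way, in this order (a step that is already met when the one before it is completed fails the run):
1. the foot pedal is pressed down to its stop, which frees the catch (value of joint pedal above 0.225 rad and value of joint catch above 0.12 rad), for 0.1 s.
2. the release button is squeezed in by the fingers while the mast is still down (value of joint button above 0.004 m and value of joint each of upper, lower below 0.02 m and contact force between the fingers and stand above 2 N), for 0.1 s.
3. the upper section is drawn out to the first stop (value of joint upper above 0.055 m).
At the end, for the whole second after the job is handed in: Both mast sections are drawn out to within 5 mm of their stops (second stop), the fingers hold the grip block with the button pressed in (over 4 of 5 mm), the pedal is back up, and the figure, bottles, jar, brush and palette stand within 25 mm of where they were, not tipped (value of joint each of upper, lower above 0.055 m and value of joint button above 0.004 m and value of joint pedal below 0.05 rad and contact force between the fingers and stand above 2 N and distance of each of figure, paint_a, paint_b, paint_c, water_jar, brush_a, palette from where it was at the start of the episode below 0.025 m and angle between each of figure, paint_a, paint_b, paint_c, water_jar, palette's own z axis and vertical below 0.3 rad); the arm keeps its last pose, push and grip.
It fails at once if the figure is knocked over or pushed away (distance of figure from where it was at the start of the episode above 0.03 m or angle between figure's own z axis and vertical above 0.5 rad).
It fails at once if a paint bottle is knocked over or pushed away (distance of any of paint_a, paint_b, paint_c from where it was at the start of the episode above 0.03 m or angle between any of paint_a, paint_b, paint_c's own z axis and vertical above 0.5 rad).
It fails at once if the water jar is knocked over or pushed away (distance of water_jar from where it was at the start of the episode above 0.03 m or angle between water_jar's own z axis and vertical above 0.5 rad).
It fails at once if the brush or palette is knocked over or pushed away (distance of any of brush_a, palette from where it was at the start of the episode above 0.03 m or angle between palette's own z axis and vertical above 0.5 rad).
It also fails if it takes over 48 s, if anything falls off the work surface, if the arm or the gripper's body presses on something with over 40 N, if the wrist force passes 120 N, or if a joint passes its speed limit or range.

## Working session

There is one attempt and no reset: what is moved stays moved. The work goes in short steps, Python scripts to look and compute and a tool call to move; the robot and the scene stay as the last step left them, time stands still between calls to the robot, and variables do not carry over. Pictures are saved under pics/ and viewed, at most 10 in all, crops included, and the job is handed in when it is done.

Besides the shell and the picture viewer there is one more tool, called after "Request:" as name([rows], argument=value, ...), one row to a line, values as JSON. step_arm: Moves the arm, as the interface text tells. Its arguments: {"type":"object","properties":{"targets":{"type":"array"},"squeeze":{"type":"number"}},"required":["targets"]}

```bash
mkdir -p pics; ls; cat > h.py <<'E'
import sys
sys.path.insert(0,'.')
import numpy as np, cv2
from station import ctrl
def grab(n):
    d=ctrl.get_image(n); R=cv2.Rodrigues(np.array(d['rvec'],float))[0]; t=np.array(d['tvec'],float).ravel()
    return d,R,t
def ray(d,R,t,uv,z):
    v=R.T@np.array([(uv[0]-d['cx'])/d['fx'],(uv[1]-d['cy'])/d['fy'],1]); c=-R.T@t
    return c+v*(z-c[2])/v[2]
def proj(d,R,t,p):
    q=R@np.array(p)+t; return np.array([d['fx']*q[0]/q[2]+d['cx'],d['fy']*q[1]/q[2]+d['cy']])
E
python3 - <<'E'
from h import *
import pickle
for n in('scene','top'):
    d,R,t=grab(n); pickle.dump((d,R,t),open(n+'.pkl','wb'))
    print(n,d['fx'],d['fy'],d['cx'],d['cy'],(-R.T@t).round(3)); cv2.imwrite(f'pics/{n}0.png',cv2.resize(d['img'][...,::-1],(800,600),interpolation=cv2.INTER_CUBIC))
print(ctrl.get_obs())
E
```

```text
pics
scene 375.68842347580846 375.68842347580846 256.65392702492784 186.73641283646742 [1.176 0.348 1.011]
top 490.09118584495354 490.09118584495354 257.50728362430664 197.28627257291154 [ 2.910e-01 -1.000e-03  1.537e+00]
{'t': 0.1, 'q': array([-1.46696662e+00,  5.33394679e-02,  1.61417601e+00,  1.79857324e-05,
        1.47600124e+00, -1.18976346e-01]), 'dq': array([-0.00032026, -0.00234009, -0.0038414 ,  0.00054861, -0.0001768 ,
       -0.00139599]), 'effort': array([ 1.14647355e-03, -3.94905102e+01, -3.71360850e+01, -1.37909123e-05,
        3.98686665e-03, -8.08191658e-06]), 'tool_pos': array([ 0.13806454, -0.60897348,  0.23014427]), 'tool_rot': array([-3.12020659e+00, -3.49042900e-01, -5.09791268e-05]), 'contact_force': array([ 0.24006913, -0.21351809, -1.15975269]), 'wrist_torque': array([0.05061518, 0.02946433, 0.06688657]), 'grip_force': 0.0, 'opening': 0.08546016569923781}
```

View pics/scene0.png

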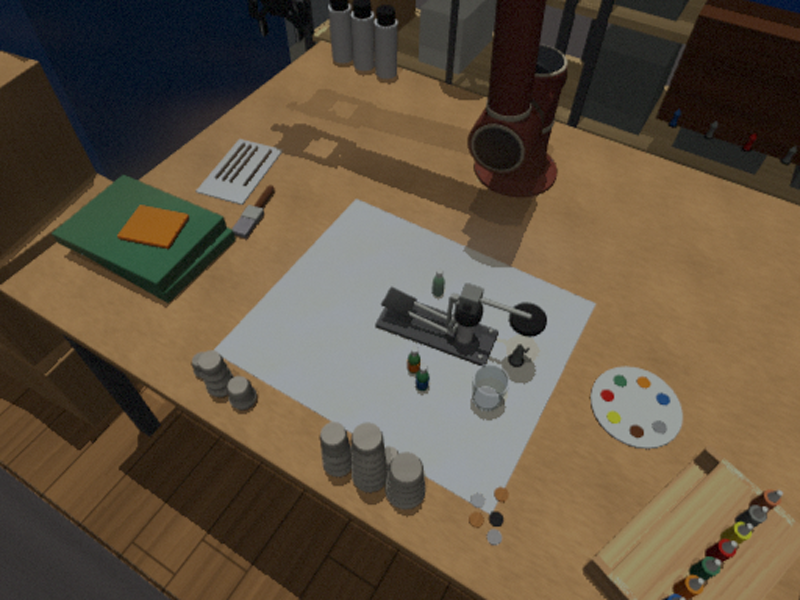

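View pics/top0.png

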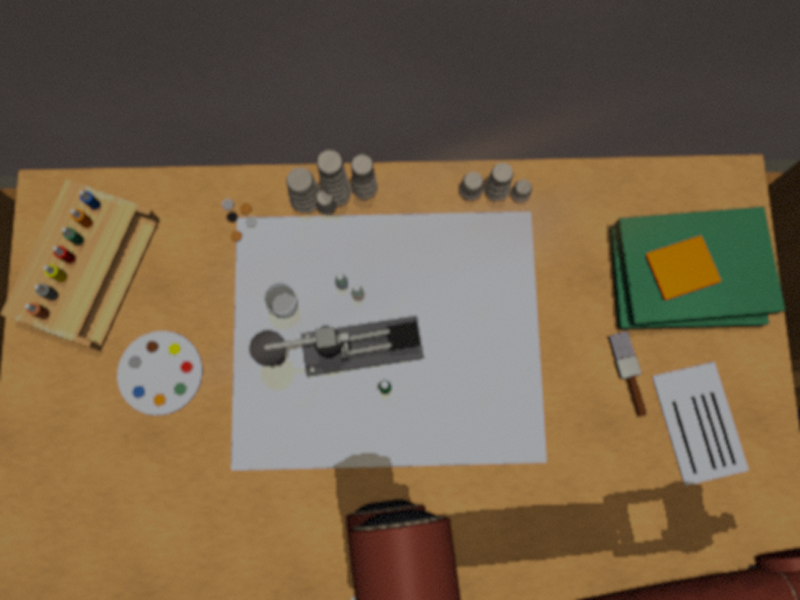

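The top view shows, at 800-px scale, the lamp disc at about (268,348), the grip block at (326,341) and the pedal pad at (404,335). The bottles are at (341,281), (357,292) and (385,387), and the jar is at (282,300). So stand +y is roughly world +y. Next I'll crop both views for detail.

```bash
python3 - <<'E'
import pickle
from h import *
a=pickle.load(open('top.pkl','rb'))[0]['img'][165:265,150:285]; b=pickle.load(open('scene.pkl','rb'))[0]['img'][165:265,230:365]
f=lambda x:cv2.resize(x[...,::-1],None,fx=5.9,fy=5.9,interpolation=cv2.INTER_CUBIC)
g=lambda x:np.clip(f(x)*1.5,0,255).astype(np.uint8)
cv2.imwrite('pics/tc.png',g(a));cv2.imwrite('pics/sc.png',g(b))
T=pickle.load(open('top.pkl','rb'))
k=1/1.5625
for n,uv,z in(('lamp',(268,348),.146),('block',(326,341),.162),('pad',(404,335),.055),('b1',(341,281),.075),('b2',(357,292),.075),('b3',(385,387),.075),('jar',(282,300),.04)):
    print(n,ray(*T,(uv[0]*k,uv[1]*k),z).round(4))
E
```

```text
lamp [0.5251 0.2344 0.146 ]
block [0.5329 0.1264 0.162 ]
pad [ 0.5602 -0.017   0.055 ]
b1 [0.6674 0.1047 0.075 ]
b2 [0.6444 0.0734 0.075 ]
b3 [0.4565 0.022  0.075 ]
jar [0.6397 0.2256 0.04  ]
```

View pics/tc.png

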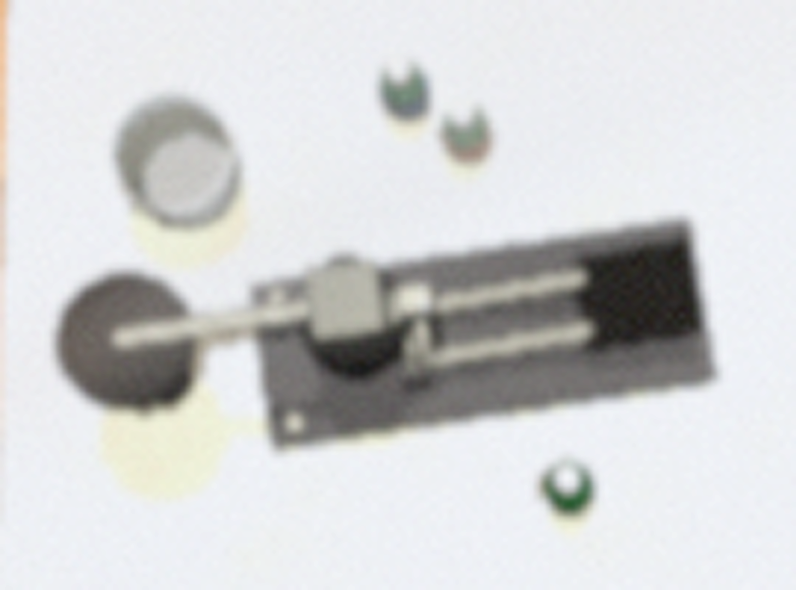

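View pics/sc.png

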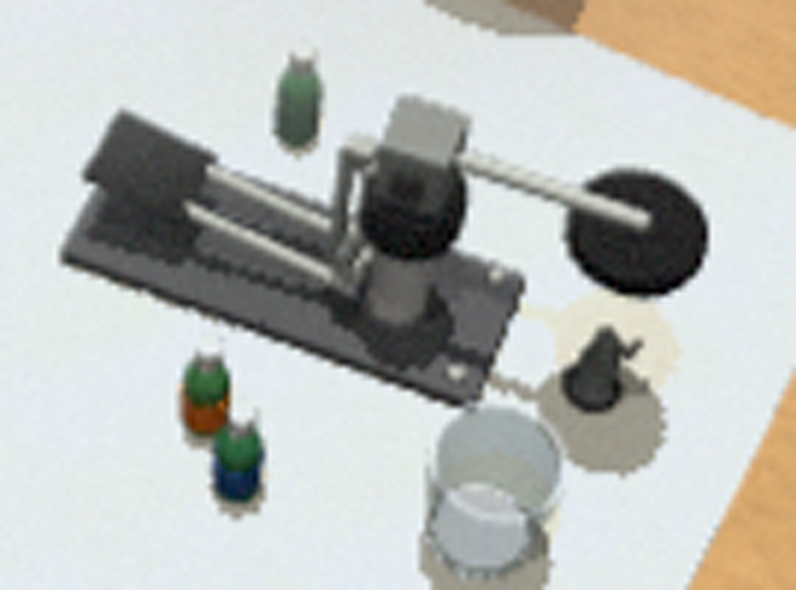

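```bash
python3 - <<'E'
import pickle
from h import *
T=pickle.load(open('top.pkl','rb'));S=pickle.load(open('scene.pkl','rb'))
def tp(u,v,z): return ray(*T,((u+.5)/5.9-.5+150,(v+.5)/5.9-.5+165),z)
def sp(u,v,z): return ray(*S,((u+.5)/5.9-.5+230,(v+.5)/5.9-.5+165),z)
C=[tp(*c,.012) for c in((252,287),(690,222),(716,378),(277,447))]
for i in range(4): e=C[(i+1)%4]-C[i]; print('edge',np.linalg.norm(e).round(4),np.arctan2(e[1],e[0]).round(3))
bl=tp(346,300,.162); pd=tp(641,295,.055); la=tp(126,341,.146)
print('block',bl,'pad',pd,'lamp',la)
for n,a,b in(('bp',bl,pd),('bl',la,bl),('lp',la,pd)):
    e=a-b; print(n,np.hypot(*e[:2]).round(4),np.arctan2(-e[0],e[1]).round(3))
# scene: block top corners, pad
print('scene block',np.mean([sp(*c,.162) for c in((402,95),(470,118),(455,170),(382,150))],0),'lamp',sp(637,228,.142),'pad',np.mean([sp(*c,.055) for c in((123,110),(215,155),(185,205),(85,175))],0))
print('plate corners s',[sp(*c,.012).round(3) for c in((65,250),(465,400),(525,285))],np.round(C,3))
for n,u,v in(('b1',405,80),('b2',467,125),('b3',568,475)): print(n,tp(u,v,.07).round(3))
E
```

```text
edge 0.2375 -1.443
edge 0.0859 -3.007
edge 0.2356 1.705
edge 0.0875 0.157
block [0.54106905 0.12755578 0.162     ] pad [ 0.55969066 -0.01593754  0.055     ] lamp [0.52613545 0.23605836 0.146     ]
bp 0.1447 0.129
bl 0.1095 0.137
lp 0.2542 0.132
scene block [0.54292312 0.13140064 0.162     ] lamp [0.52680611 0.23839502 0.142     ] pad [ 0.55788325 -0.01408311  0.055     ]
plate corners s [array([ 0.607, -0.039,  0.012]), array([0.578, 0.189, 0.012]), array([0.496, 0.185, 0.012])] [[ 0.577  0.192  0.012]
 [ 0.607 -0.044  0.012]
 [ 0.522 -0.055  0.012]
 [ 0.49   0.178  0.012]]
b1 [0.674 0.105 0.07 ]
b2 [0.649 0.073 0.07 ]
b3 [0.465 0.024 0.07 ]
```

The two views agree to about 4 mm: block (0.541, 0.129), pad (0.560, -0.015), yaw +0.132 rad, with spacings of 145 and 110 mm as given. I'll move over the pad with the fingers shut.

Request:
step_arm([
  {"travel": [0.35, 0.495, 0], "angular": [0, 0, 0.94], "gripper": 0},
  {"travel": [0.35, 0.495, 0], "angular": [0, 0, 0.94], "gripper": 0},
  {"travel": [0.35, 0.495, 0], "angular": [0, 0, 0.94], "gripper": 0},
  {"travel": [0.35, 0.495, 0], "angular": [0, 0, 0.94], "gripper": 0},
  {"travel": [0.35, 0.495, 0], "angular": [0, 0, 0.94], "gripper": 0},
  {"travel": [0.35, 0.495, 0], "angular": [0, 0, 0.94], "gripper": 0},
  {"travel": [0.35, 0.495, 0], "angular": [0, 0, 0.94], "gripper": 0},
  {"travel": [0.35, 0.495, 0], "angular": [0, 0, 0.94], "gripper": 0},
  {"travel": [0.35, 0.495, 0], "angular": [0, 0, 0.94], "gripper": 0},
  {"travel": [0.35, 0.495, 0], "angular": [0, 0, 0.94], "gripper": 0},
])

```text
t: 1.1
tool_pos: [0.3477, -0.313, 0.2311]
tool_rot: [-2.786, -1.452, 0.001]
contact_force: [0.1, 0.0, 1.0]
opening: -0.0
grip_force: 0.0
```

Request:
step_arm([
  {"travel": [0.352, 0.495, 0], "angular": [0, 0, 0.94], "gripper": 0},
  {"travel": [0.352, 0.495, 0], "angular": [0, 0, 0.94], "gripper": 0},
  {"travel": [0.352, 0.495, 0], "angular": [0, 0, 0.94], "gripper": 0},
  {"travel": [0.352, 0.495, 0], "angular": [0, 0, 0.94], "gripper": 0},
  {"travel": [0.352, 0.495, 0], "angular": [0, 0, 0.94], "gripper": 0},
  {"travel": [0.352, 0.495, 0], "angular": [0, 0, 0.94], "gripper": 0},
  {"travel": [0.352, 0.495, 0], "angular": [0, 0, 0.94], "gripper": 0},
  {"travel": [0.352, 0.495, 0], "angular": [0, 0, 0.94], "gripper": 0},
  {"travel": [0.352, 0.495, 0], "angular": [0, 0, 0.94], "gripper": 0},
  {"travel": [0.352, 0.495, 0], "angular": [0, 0, 0.94], "gripper": 0},
])

```text
t: 2.1
tool_pos: [0.559, -0.0174, 0.2308]
tool_rot: [-2.076, -2.357, 0.002]
contact_force: [0.6, -0.1, 0.6]
opening: -0.0004
grip_force: 0.0
```

Request:
step_arm([
  {"travel": [0.002, 0.003, -0.08], "angular": [0, 0, 0], "gripper": 0},
  {"travel": [0.002, 0.003, -0.16], "angular": [0, 0, 0], "gripper": 0},
  {"travel": [0.002, 0.003, -0.22], "angular": [0, 0, 0], "gripper": 0},
  {"travel": [0.002, 0.003, -0.27], "angular": [0, 0, 0], "gripper": 0},
  {"travel": [0.002, 0.003, -0.285], "angular": [0, 0, 0], "gripper": 0},
  {"travel": [0.002, 0.003, -0.3], "angular": [0, 0, 0], "gripper": 0},
  {"travel": [0.002, 0.003, -0.315], "angular": [0, 0, 0], "gripper": 0},
  {"travel": [0.002, 0.003, -0.325], "angular": [0, 0, 0], "gripper": 0},
  {"travel": [0.002, 0.003, -0.33], "angular": [0, 0, 0], "gripper": 0},
  {"travel": [0.002, 0.003, -0.33], "angular": [0, 0, 0], "gripper": 0},
])

```text
t: 3.1
tool_pos: [0.5621, -0.0144, 0.0347]
tool_rot: [2.072, 2.357, 0.002]
contact_force: [0.1, -4.3, 4.6]
opening: -0.0001
grip_force: 2.4
```

Request:
step_arm([
  {"travel": [0, 0, -0.004], "angular": [0, 0, 0], "gripper": 0},
  {"travel": [0, 0, -0.008], "angular": [0, 0, 0], "gripper": 0},
  {"travel": [0, 0, -0.012], "angular": [0, 0, 0], "gripper": 0},
  {"travel": [0, 0, -0.015], "angular": [0, 0, 0], "gripper": 0},
  {"travel": [0, 0, -0.017], "angular": [0, 0, 0], "gripper": 0},
  {"travel": [0, 0, -0.017], "angular": [0, 0, 0], "gripper": 0},
])

```text
t: 3.7
tool_pos: [0.5621, -0.0142, 0.0249]
tool_rot: [2.072, 2.357, 0.002]
contact_force: [-0.3, -4.6, 5.9]
opening: -0.0001
grip_force: 3.5
```

Request:
step_arm([
  {"travel": [0, 0, -0.003], "angular": [0, 0, 0], "gripper": 0},
  {"travel": [0, 0, -0.006], "angular": [0, 0, 0], "gripper": 0},
  {"travel": [0, 0, -0.009], "angular": [0, 0, 0], "gripper": 0},
  {"travel": [0, 0, -0.009], "angular": [0, 0, 0], "gripper": 0},
  {"travel": [0, 0, -0.009], "angular": [0, 0, 0], "gripper": 0},
])

```text
t: 4.2
tool_pos: [0.5626, -0.0142, 0.0231]
tool_rot: [2.072, 2.359, 0.001]
contact_force: [-12.2, -3.5, 27.9]
opening: -0.0003
grip_force: 13.7
```

The force jumped from 6 N to 28 N at z = 23 mm, so the pedal is on its stop. Now I'll lift so it comes back up, and open the fingers once clear.

Request:
step_arm([
  {"travel": [0, 0, 0], "angular": [0, 0, 0], "gripper": 0},
  {"travel": [0, 0, 0.03], "angular": [0, 0, 0], "gripper": 0},
  {"travel": [0, 0, 0.07], "angular": [0, 0, 0], "gripper": 0},
  {"travel": [0, 0, 0.14], "angular": [0, 0, 0], "gripper": 0},
  {"travel": [0, 0, 0.22], "angular": [0, 0, 0], "gripper": 0},
  {"travel": [0, 0, 0.3], "angular": [0, 0, 0], "gripper": 0.5},
  {"travel": [0, 0, 0.38], "angular": [0, 0, 0], "gripper": 1},
  {"travel": [0, 0, 0.4], "angular": [0, 0, 0], "gripper": 1},
  {"travel": [0, 0, 0.4], "angular": [0, 0, 0], "gripper": 1},
  {"travel": [0, 0, 0.4], "angular": [0, 0, 0], "gripper": 1},
])

```text
t: 5.2
tool_pos: [0.5597, -0.0131, 0.2557]
tool_rot: [-2.072, -2.358, 0.001]
contact_force: [-1.1, 0.4, -0.3]
opening: 0.0723
grip_force: 0.0
```

```bash
python3 - <<'E'
from h import *
import pickle
out=[]
for n,sl in(('top',(slice(165,265),slice(150,285))),('scene',(slice(165,265),slice(230,365)))):
    X=grab(n); pickle.dump(X,open(n+'1.pkl','wb'))
    out.append(cv2.resize(X[0]['img'][sl][...,::-1],None,fx=4,fy=4,interpolation=cv2.INTER_CUBIC)[:, :])
im=np.vstack(out); im=np.clip(im[:,:,:]*1.5,0,255).astype(np.uint8); im=cv2.resize(im,None,fx=.74,fy=.74); cv2.imwrite('pics/c1.png',im); print(im.shape, ctrl.get_obs()['tool_pos'])
E
```

```text
(592, 400, 3) [ 0.55912973 -0.01326471  0.25429794]
```

View pics/c1.png

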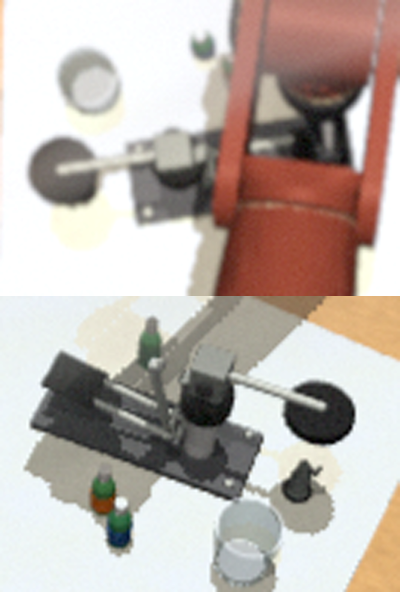

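The catch bar now leans outward, clear of the block (lower crop, about (158,385)), and the pad is back up. The bottles are unmoved. Next I'll go above the block.

Request:
step_arm([
  {"travel": [-0.03, 0.237, 0], "angular": [0, 0, 0.007], "gripper": 1},
  {"travel": [-0.03, 0.237, 0], "angular": [0, 0, 0.007], "gripper": 1},
  {"travel": [-0.03, 0.237, 0], "angular": [0, 0, 0.007], "gripper": 1},
  {"travel": [-0.03, 0.237, 0], "angular": [0, 0, 0.007], "gripper": 1},
  {"travel": [-0.03, 0.237, -0.04], "angular": [0, 0, 0.007], "gripper": 1},
  {"travel": [-0.03, 0.237, -0.08], "angular": [0, 0, 0.007], "gripper": 1},
  {"travel": [-0.03, 0.237, -0.08], "angular": [0, 0, 0.007], "gripper": 1},
  {"travel": [-0.03, 0.237, -0.08], "angular": [0, 0, 0.007], "gripper": 1},
])

```text
t: 6.1
tool_pos: [0.5417, 0.1278, 0.2081]
tool_rot: [-2.067, -2.363, 0.004]
contact_force: [-0.3, -0.1, 0.6]
opening: 0.0858
grip_force: 0.0
```

Request:
step_arm([
  {"travel": [0, 0.002, -0.05], "angular": [0, 0, 0], "gripper": 1},
  {"travel": [0, 0.002, -0.09], "angular": [0, 0, 0], "gripper": 1},
  {"travel": [0, 0.002, -0.12], "angular": [0, 0, 0], "gripper": 1},
  {"travel": [0, 0.002, -0.145], "angular": [0, 0, 0], "gripper": 1},
  {"travel": [0, 0.002, -0.145], "angular": [0, 0, 0], "gripper": 1},
  {"travel": [0, 0.002, -0.145], "angular": [0, 0, 0], "gripper": 1},
])

```text
t: 6.7
tool_pos: [0.5432, 0.1295, 0.1237]
tool_rot: [2.068, 2.364, 0.001]
contact_force: [-0.3, 0.2, 0.5]
opening: 0.0853
grip_force: 0.0
```

Request:
step_arm([
  {"travel": [0, 0, 0], "angular": [0, 0, 0], "gripper": 0.6},
  {"travel": [0, 0, 0], "angular": [0, 0, 0], "gripper": 0.5},
  {"travel": [0, 0, 0], "angular": [0, 0, 0], "gripper": 0.4},
  {"travel": [0, 0, 0], "angular": [0, 0, 0], "gripper": 0.2},
  {"travel": [0, 0, 0], "angular": [0, 0, 0], "gripper": 0},
  {"travel": [0, 0, 0], "angular": [0, 0, 0], "gripper": 0},
  {"travel": [0, 0, 0], "angular": [0, 0, 0], "gripper": 0},
  {"travel": [0, 0, 0], "angular": [0, 0, 0], "gripper": 0},
  {"travel": [0, 0, 0], "angular": [0, 0, 0], "gripper": 0},
  {"travel": [0, 0, 0], "angular": [0, 0, 0], "gripper": 0},
], squeeze=50)

```text
t: 7.7
tool_pos: [0.5426, 0.1297, 0.1243]
tool_rot: [2.068, 2.365, 0.0]
contact_force: [-4.9, -0.3, 6.3]
opening: 0.0362
grip_force: 50.7
```

The opening is 36 mm, so the button is in. Now I'll draw up to the first stop.

Request:
step_arm([
  {"travel": [0, 0, 0.008], "angular": [0, 0, 0], "gripper": 0},
  {"travel": [0, 0, 0.018], "angular": [0, 0, 0], "gripper": 0},
  {"travel": [0, 0, 0.028], "angular": [0, 0, 0], "gripper": 0},
  {"travel": [0, 0, 0.038], "angular": [0, 0, 0], "gripper": 0},
  {"travel": [0, 0, 0.048], "angular": [0, 0, 0], "gripper": 0},
  {"travel": [0, 0, 0.058], "angular": [0, 0, 0], "gripper": 0},
  {"travel": [0, 0, 0.068], "angular": [0, 0, 0], "gripper": 0},
  {"travel": [0, 0, 0.078], "angular": [0, 0, 0], "gripper": 0},
  {"travel": [0, 0, 0.088], "angular": [0, 0, 0], "gripper": 0},
  {"travel": [0, 0, 0.088], "angular": [0, 0, 0], "gripper": 0},
])

```text
t: 8.7
tool_pos: [0.5426, 0.1297, 0.1767]
tool_rot: [2.067, 2.365, 0.0]
contact_force: [-0.1, 0.4, -3.6]
opening: 0.0361
grip_force: 50.9
```

Request:
step_arm([
  {"travel": [0, 0, 0.01], "angular": [0, 0, 0], "gripper": 0},
  {"travel": [0, 0, 0.02], "angular": [0, 0, 0], "gripper": 0},
  {"travel": [0, 0, 0.03], "angular": [0, 0, 0], "gripper": 0},
  {"travel": [0, 0, 0.04], "angular": [0, 0, 0], "gripper": 0},
  {"travel": [0, 0, 0.052], "angular": [0, 0, 0], "gripper": 0},
  {"travel": [0, 0, 0.065], "angular": [0, 0, 0], "gripper": 0},
  {"travel": [0, 0, 0.08], "angular": [0, 0, 0], "gripper": 0},
  {"travel": [0, 0, 0.092], "angular": [0, 0, 0], "gripper": 0},
  {"travel": [0, 0, 0.1], "angular": [0, 0, 0], "gripper": 0},
  {"travel": [0, 0, 0.1], "angular": [0, 0, 0], "gripper": 0},
])

```text
t: 9.7
tool_pos: [0.5426, 0.1297, 0.2366]
tool_rot: [2.067, 2.365, 0.001]
contact_force: [0.3, -0.5, -4.2]
opening: 0.0357
grip_force: 51.1
```

Up 112.3 mm so far. I'll creep to the second stop until the force rises.

Request:
step_arm([
  {"travel": [0, 0, 0.004], "angular": [0, 0, 0], "gripper": 0},
  {"travel": [0, 0, 0.008], "angular": [0, 0, 0], "gripper": 0},
  {"travel": [0, 0, 0.012], "angular": [0, 0, 0], "gripper": 0},
  {"travel": [0, 0, 0.014], "angular": [0, 0, 0], "gripper": 0},
  {"travel": [0, 0, 0.014], "angular": [0, 0, 0], "gripper": 0},
  {"travel": [0, 0, 0.014], "angular": [0, 0, 0], "gripper": 0},
])

```text
t: 10.3
tool_pos: [0.5425, 0.1297, 0.2441]
tool_rot: [2.068, 2.365, 0.0]
contact_force: [-0.5, 0.4, -3.4]
opening: 0.0359
grip_force: 51.0
```

Request:
step_arm([
  {"travel": [0, 0, 0.002], "angular": [0, 0, 0], "gripper": 0},
  {"travel": [0, 0, 0.004], "angular": [0, 0, 0], "gripper": 0},
  {"travel": [0, 0, 0.005], "angular": [0, 0, 0], "gripper": 0},
  {"travel": [0, 0, 0.005], "angular": [0, 0, 0], "gripper": 0},
  {"travel": [0, 0, 0.005], "angular": [0, 0, 0], "gripper": 0},
])

```text
t: 10.8
tool_pos: [0.5422, 0.1296, 0.2446]
tool_rot: [-2.067, -2.364, 0.002]
contact_force: [5.2, 1.0, -15.7]
opening: 0.0353
grip_force: 51.8
```

```bash
python3 - <<'E'
from h import *
X=grab('scene'); im=X[0]['img'][110:270,220:380][...,::-1]
cv2.imwrite('pics/s2.png',np.clip(cv2.resize(im,None,fx=3.7,fy=3.7,interpolation=cv2.INTER_CUBIC)*1.5,0,255).astype(np.uint8))
o=ctrl.get_obs(); print(o['tool_pos'],o['contact_force'],o['opening'])
a=np.array([-np.sin(.132),np.cos(.132)])*.11+np.array([.541,.129])
for z in(.206,.246,.266): print(z,(proj(*X,[*a,z])-[220,110])*3.7)
E
```

```text
[0.5422535  0.12962971 0.24456045] [  5.84185758   1.37649135 -15.53377494] 0.03548763846009008
0.206 [450.68687083 293.98488209]
0.246 [461.54140913 259.77243711]
0.266 [467.23542885 241.82544286]
```

View pics/s2.png

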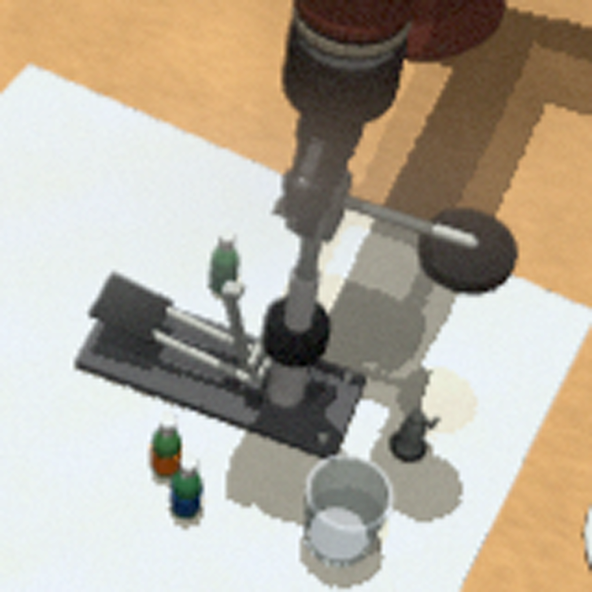

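The lamp disc is at about (468,248), which matches full extension (predicted (467,242)). The force rose to 16 N at 120 mm of lift, the pedal is up, and the figure, bottles and jar are in place. I'll hand it in now.

```bash
python3 -c "
from h import *
print(ctrl.finish_job())"
```

```text
the job is handed in; nothing more can be done
None
```

I handed the job in with the catch kicked off, the pedal back up and the lamp drawn up 120 mm to its second stop, held there with the button squeezed in; the figure, bottles and jar looked unmoved in the last picture, and the hand-in gave no verdict.

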